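Scrap the capless can through the stall's reject chute

TASK

Take the one small white jerrycan that has lost its cap out of the wooden tray and set it down gently, upright, on the trap flaps in the mouth of the reject chute, between the two tall cheeks; fingers do not fit beside the cheeks, so stand it upright on the counter on the way, let go, and take it again by its other pair of faces. Let go, then press the long bar in front of the chute fully down near its middle so that both ends sink evenly, hold it until the can has dropped into the bin, and let the bar come back up. Leave the other cans and everything else on the counter standing where they are.

Things in the scene. Friction and masses are not known exactly. Their poses are not given: they have to be found in the camera images.
- chute: Grey steel reject chute fixed at the counter's far edge. Origin: at counter height under the centre of its mouth; x points from the bar to the mouth, away from the robot, y left, z up. Mouth 56 mm clear along x, 74 mm along y. On its +-x sides are lips up to z=60 mm (|x| 28 to 46 mm); on its +-y sides thin cheeks (|y| 37 to 45 mm, 68 mm long) up to z=144 mm. Base plate reaches to x=-150 mm.
- seat (a point): Centre of the top of the two closed trap flaps in the mouth, 40 mm above the counter: the can's underside goes here, its 62 mm side along the chute's y (it fits no other way). The cheeks end 12 mm above a can standing here, 6 mm from it, so it can only be held by its faces towards the chute's +-x (44 mm apart). Axes as the chute's.
- bin (a point): Centre of the inner floor of the closed black bin hung under the chute (inside 250 x 210 mm, 135 mm deep), 185 mm below the counter's top; it is not seen into.
- press_arm (a joint): How far the bar is pressed, rad: 0 up, 0.30 fully down (its middle is then 18 mm lower). Hinge along the chute's y, 62 mm from the bar towards the mouth. A spring brings it back; it takes about 6 N at first (3 N with the can on the flaps), 9 N fully down. A linkage opens both trap flaps with it (4.6 x value, each): they hang down at full press and shut when the bar comes up.
- bar (a joint): Rocking of the bar about its middle, rad: 0 level; positive when its left (+y) end is higher. Stiffness 6 N m/rad, so pressing off the middle makes one end lead.
- bar_mid (a point): Centre of the top face of the plain aluminium press bar, 180 mm long along the chute's y, 28 mm wide, 12 mm thick; 58 mm above the counter when up, 124 mm from the mouth's centre towards the robot.
- bar_left (a point): Top of the bar 85 mm from its middle, towards the chute's +y.
- bar_right (a point): Top of the bar 85 mm from its middle, towards the chute's -y.
- tray: Fixed low wooden tray, 165 mm (x) by 78 mm (y), walls 36 mm high, floor 6 mm thick, left or right of the chute. Origin: centre of its underside. Three compartments in a row along its x, 51 mm apart, hold the small cans; the gap between cans is only 7 mm, so a can can be gripped only by its faces towards the tray's +-y (62 mm apart).
- reject: The small white plastic jerrycan without a cap: 44 mm (x) by 62 mm (y), 92 mm high, flat top with a dark open hole 20 mm across. Origin: centre of its underside. About 0.11 kg. Stands in any one of the three compartments, its axes roughly along the tray's.
- good_a: Small jerrycan of the same size with its grey screw cap (30 mm across, rising to 109 mm, 12 mm off centre towards its +y). Origin: centre of its underside. Leave it.
- good_b: A second capped can, as good_a. Leave it.
- carton: Fixed cardboard carton, 150 mm (x) by 110 mm (y), 111 mm high, on the other side of the chute from the tray. Origin: centre of its underside.
- jerrycan: Bystander: black jerrycan 45 by 60 mm, 141 mm high with cap and handle, standing beside the bar. Origin: centre of its underside.
- tin: Bystander: plain steel tin 54 mm across, 100 mm high, standing beside the bar. Origin: centre of its underside.
- jar: Bystander: glass jar 60 mm across, 120 mm high, on the counter in front of the bar. Origin: centre of its underside.
- weight: Bystander: dark steel scale weight 50 mm across, 57 mm high, on the counter in front of the bar. Origin: centre of its underside.
Things that resemble listed ones, but are neither listed nor needed, are in the scene too. Leave any yellow look-alike of the reject alone.

How it is judged:
On the way, in this order (a step that is already met when the one before it is completed fails the run):
1. the capless can stands upright on the counter, out of the tray and let go (the regrasp) (height (world z) of reject between -0.004 and 0.004 m and horizontal distance between reject and tray above 0.058 m and angle between reject's own z axis and vertical below 0.12 rad and contact force between reject and the fingers below 0.1 N and linear speed of reject below 0.05 m/s), for 0.1 s.
2. the capless can stands upright and let go on the closed flaps in the chute's mouth (horizontal distance between reject and seat below 0.014 m and z of reject in the frame of seat between -0.005 and 0.005 m and angle between reject's own z axis and vertical below 0.12 rad and contact force between reject and the fingers below 0.1 N and linear speed of reject below 0.05 m/s and value of joint press_arm below 0.05 rad), for 0.2 s.
3. the bar is held fully down, both ends level within 7 mm, and the can has fallen clear of the flaps (value of joint press_arm above 0.265 rad and value of joint bar between -0.04 and 0.04 rad and z of reject in the frame of seat below -0.11 m), for 0.2 s.
At the end, for the whole second after the job is handed in: The capless can lies at rest in the bin; the bar is back up (joint below 0.04 rad) and level; the two capped cans and the four bystanders stand within 20 mm of where they were, upright within 0.35 rad (horizontal distance between reject and bin below 0.17 m and z of reject in the frame of bin below 0.1 m and linear speed of reject below 0.05 m/s and value of joint each of press_arm, bar below 0.04 rad and value of joint bar above -0.04 rad and not (distance of any of good_a, good_b, jerrycan, tin, jar, weight from where it was at the start of the episode above 0.02 m or angle between any of good_a, good_b, jerrycan, tin, jar, weight's own z axis and vertical above 0.35 rad)); the robot touches nothing.
It fails at once if a capped can or a bystander was moved more than 20 mm or tipped over 0.35 rad (distance of any of good_a, good_b, jerrycan, tin, jar, weight from where it was at the start of the episode above 0.02 m or angle between any of good_a, good_b, jerrycan, tin, jar, weight's own z axis and vertical above 0.35 rad).
It fails at once if the bar was pressed askew: rocked by more than 0.07 rad (its ends more than about 12 mm apart in height) (value of joint bar above 0.07 rad or value of joint bar below -0.07 rad).
It fails at once if the can was dropped or slammed onto the flaps (faster than 0.4 m/s just above them) (horizontal distance between reject and seat below 0.03 m and z of reject in the frame of seat between 0.004 and 0.06 m and linear speed of reject above 0.4 m/s).
It also fails if it takes over 64 s, if anything falls off the work surface, if the arm or the gripper's body presses on something with over 40 N, if the wrist force passes 120 N, or if a joint passes its speed limit or range.

ROBOT

A 6-joint arm with a two-finger parallel gripper is mounted at the origin on the work surface. World frame = base frame: x ahead of the robot, y to its left, z up, the work surface at z = 0. Lengths are in m, angles in rad, forces in N, time in s.
With the tool pointing down it reaches from about 0.35 to 0.8 m from the base axis. Payload 7.3 kg.
Tool frame: the origin (TCP) lies between the finger pads; the fingertips stand 25 mm ahead of it and the grasp point (between the pads) lies 6 mm ahead of it (r.tip_extent is the distance from the TCP to the fingertips, in m); z points along the fingers, y is the direction in which the jaws open and shut (so a half turn about z gives the same grasp; the last joint's range is limited). The gripper opens to 85 mm and grips with 20 to 120 N. Pads are 22 mm wide; open, the fingers measure 114 mm over their backs; the gripper's body (76 mm by 85 mm) begins 54 mm behind the grasp point. The pads swing forward as they close: fully open they stand 13 mm farther back than shut.
Start: joints at [-1.307, 0.342, 1.524, -0, 1.275, -0.146], TCP at [0.209, -0.482, 0.256] pointing down, gripper open.
Joint ranges: [-2.53, 2.53], [-0.77, 2.02], [0.04, 2.7], [-1, 4.14], [0.28, 2.66], [-3.11, 3.11]. Speed limits (rad/s): [2.57, 2.57, 3.14, 3.14, 3.14, 3.14].

INTERFACE

Orientations are given as a unit quaternion [x, y, z, w].
In Python, from workcell import r, command_gripper, optics gives the robot as it stands. The module is installed in compiled form; this text tells all that it offers. Calls block until the motion is done:
- r.reach(position, orientation): joint-space move of the TCP to a pose.
- r.move_straight(position, orientation=None, speed=0.15, max_force=None): straight line of the TCP; orientation=None keeps the orientation; speed is the mean speed in m/s. With max_force (N) it stops when the force on the tool has changed by that much, and returns True; else False.
- r.movej(angles): joint-space move.
- command_gripper(opening, force=None): finger opening in m; force is the grip in N (None keeps the last); returns when the fingers have stopped.
- r.hold(seconds).
- r.solve_ik(position, orientation): joint angles nearest the present ones, or None.
- r.read_state(): the state.
- optics.get_image(name): name is "side" or "top"; returns (picture, depth): 384x512x3 uint8, red, green, blue; 384x512 float32, m along the optical axis (not along the pixel's ray), 0 where there is no reading.
- optics.camera_model(name): a dict with "K" (3x3 intrinsics, pixels), "R" (3x3) and "t" (3): a world point X has camera coordinates R X + t. Camera axes: x right, y down, z forward; pixel columns grow to the right and rows downward; lengths in m; the calibration is good to about 2 mm. A picture is of the moment at which its call begins. camera_model takes no time and is no camera call.
A pose or a line that the arm cannot do raises r.PlanningError and nothing moves.
- r.finish_job(): hands the job in, once; it reports no verdict.
The state is a dict: "time_s": time; "joint_positions": joint angles; "dq": joint speeds; "tau": joint torques, N m; "eef_pos": TCP position; "eef_rot": TCP orientation; "contact_force": force on the tool from outside, world axes, zero at the start; "torque": the same for the moment, N m; "grip_width": finger opening in m.
Only numpy, scipy, OpenCV 4.12 (cv2) and the standard library are available. Lean on these libraries where they do the work, as an engineer would, in place of code of your own. Each camera call takes 0.05 s, during which the arm holds its last target. There are 200 camera calls.

## Working session

There is one attempt and no reset: what is moved stays moved. The work goes in short steps, each a Python script; the robot and the scene stay as the last script left them, time stands still between calls to the robot, and variables do not carry over. Pictures are saved under pics/ and viewed, about 8 in all and at most 12, crops included, and the job is handed in when it is done.

```bash
mkdir -p pics; cat > h.py <<'E'
import numpy as np, cv2
from workcell import r, command_gripper, optics
from scipy.spatial.transform import Rotation as Rn
def snap(n,fn=None):
    p,d=optics.get_image(n); np.savez('last_%s.npz'%n,p=p,d=d,**optics.camera_model(n))
    if fn: cv2.imwrite('pics/'+fn,cv2.cvtColor(p,cv2.COLOR_RGB2BGR))
    return p,d
def cloud(n):
    z=np.load('last_%s.npz'%n); d=z['d']; v,u=np.indices(d.shape)
    c=np.stack([u,v,np.ones_like(u)],-1)@np.linalg.inv(z['K']).T*d[...,None]
    return (c-z['t'])@z['R'], z['p'], d
def down(yaw): # jaw direction y at angle yaw+90deg ; tool x at yaw
    return (Rn.from_euler('z',yaw)*Rn.from_euler('x',np.pi)).as_quat()
E
python3 - <<'E'
from h import *
for n in ('side','top'):
    snap(n,n+'0.png'); m=optics.camera_model(n); print(n,np.round(m['K'],1).tolist(),'pos',np.round(-m['R'].T@m['t'],3),np.round(m['R'],2).tolist())
print(r.read_state()['eef_rot'],r.read_state()['time_s'],r.tip_extent)
E
```

```text
side [[499.8, 0.0, 259.7], [0.0, 499.8, 192.3], [0.0, 0.0, 1.0]] pos [0.02  0.946 1.036] [[-0.89, -0.46, 0.02], [-0.33, 0.61, -0.72], [0.32, -0.65, -0.69]]
top [[386.9, 0.0, 254.9], [0.0, 386.9, 196.2], [0.0, 0.0, 1.0]] pos [ 0.396 -0.061  1.05 ] [[-0.02, -1.0, -0.03], [-1.0, 0.02, -0.1], [0.1, 0.03, -1.0]]
[ 9.79078973e-01  2.03479428e-01 -4.74385225e-05 -6.96748423e-04] 0.1 0.025
```

View pics/top0.png

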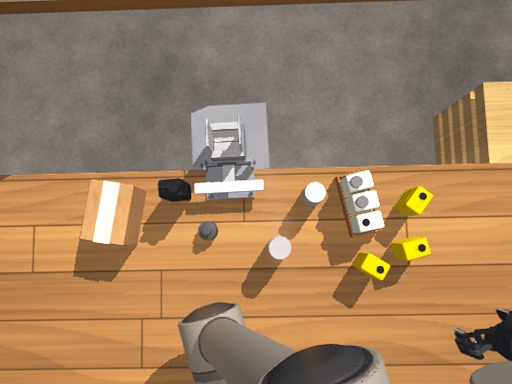

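View pics/side0.png

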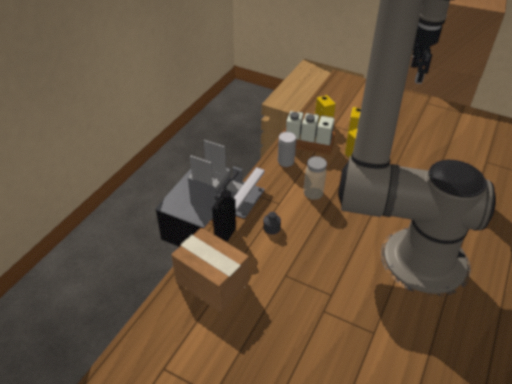

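The top view shows the three-can tray at (362,203). The capless can is the nearest one, at (367,222), and the yellow look-alikes are to its right. The bar is at (229,187) and the mouth at (227,135). The jar (280,247), tin (314,193), black can (175,189) and weight (208,231) stand around them. The side view shows the same layout.

```bash
python3 - <<'E'
from h import *
im=cv2.imread('pics/top0.png')
a=cv2.resize(im[100:205,180:275],None,fx=5,fy=5,interpolation=cv2.INTER_CUBIC)
b=cv2.resize(im[160:245,330:390],None,fx=5,fy=5,interpolation=cv2.INTER_CUBIC)
o=np.zeros((525,775,3),np.uint8); o[:525,:475]=a; o[:425,475:]=b; cv2.imwrite('pics/crop0.png',o)
for n in('top','side'):
    P,p,d=cloud(n); hsv=cv2.cvtColor(p,cv2.COLOR_RGB2HSV)
    ok=(d>0)
    def rep(name,m,k=0):
        m=m&ok; q=P[m]
        if len(q)<8: print(n,name,len(q));return
        (c,s,a)=cv2.minAreaRect(q[:,:2].astype(np.float32)); print(n,name,len(q),'mean',q.mean(0).round(4),'rect',np.round(c,4),np.round(s,4),round(a,2),'z',np.percentile(q[:,2],[5,50,95]).round(4))
    x,y,z=P[...,0],P[...,1],P[...,2]
    # components above z slice
    for lo,hi in ((.03,.08),(.08,.105),(.105,.16)):
        m=(ok&(z>lo)&(z<hi)&(x>.35)&(x<.95)&(y>-.6)&(y<.4)).astype(np.uint8)
        N,L,S,C=cv2.connectedComponentsWithStats(m,connectivity=4)
        for i in range(1,N):
            if S[i,4]>12: print(C[i].round(),end=' ');rep(f'{lo}-{hi}',L==i)
E
```

```text
[226. 141.] top 0.03-0.08 1115 mean [0.6397 0.0381 0.0502] rect [0.6421 0.0373] [0.0939 0.0891] 1.79 z [0.0375 0.0492 0.0632]
[228. 180.] top 0.03-0.08 1187 mean [0.5364 0.0345 0.0541] rect [0.5499 0.035 ] [0.0923 0.1782] 1.68 z [0.0443 0.0564 0.061 ]
[350. 206.] top 0.03-0.08 399 mean [ 0.4619 -0.2803  0.0434] rect [ 0.4701 -0.3045] [0.1646 0.0789] 12.21 z [0.0316 0.0371 0.0733]
[182. 194.] top 0.03-0.08 99 mean [0.5019 0.1526 0.0563] rect [0.4985 0.1575] [0.0313 0.0662] 44.29 z [0.0348 0.0557 0.077 ]
[135. 216.] top 0.03-0.08 371 mean [0.4471 0.2765 0.0555] rect [0.4476 0.2762] [0.0037 0.1478] 80.95 z [0.0324 0.0558 0.0771]
[406. 203.] top 0.03-0.08 189 mean [ 0.4659 -0.4204  0.0554] rect [ 0.47   -0.4223] [0.0327 0.0711] 86.72 z [0.0334 0.0548 0.0772]
[306. 199.] top 0.03-0.08 44 mean [ 0.4808 -0.1659  0.0549] rect [ 0.4836 -0.1687] [0.0498 0.0176] 36.42 z [0.0311 0.0557 0.0765]
[349. 205.] top 0.03-0.08 80 mean [ 0.4628 -0.2772  0.0533] rect [ 0.4638 -0.2795] [0.0513 0.0114] 18.68 z [0.0308 0.0532 0.0765]
[207. 231.] top 0.03-0.08 277 mean [0.4058 0.0928 0.0414] rect [0.405  0.09
[... 5221 characters left out ...]
2942] [0.0374 0.0278] 77.16 z [0.1057 0.1122 0.1178]
[214. 149.] side 0.105-0.16 232 mean [ 0.6431 -0.001   0.1257] rect [ 0.6446 -0.0007] [0.0711 0.0117] 2.09 z [0.1071 0.1264 0.1431]
[200. 164.] side 0.105-0.16 240 mean [0.6412 0.0767 0.1257] rect [0.6403 0.0754] [0.012  0.0704] 89.75 z [0.1077 0.1258 0.1443]
[314. 163.] side 0.105-0.16 168 mean [ 0.3664 -0.0881  0.1178] rect [ 0.3686 -0.0907] [0.0372 0.0542] 3.63 z [0.1093 0.1186 0.1222]
[224. 203.] side 0.105-0.16 395 mean [0.507  0.1763 0.1234] rect [0.5102 0.1722] [0.0448 0.0623] 4.92 z [0.1074 0.1197 0.1408]
[210. 257.] side 0.105-0.16 2327 mean [0.4544 0.3328 0.1095] rect [0.4566 0.3301] [0.1124 0.1541] 81.11 z [0.1065 0.1096 0.1127]
```

View pics/crop0.png

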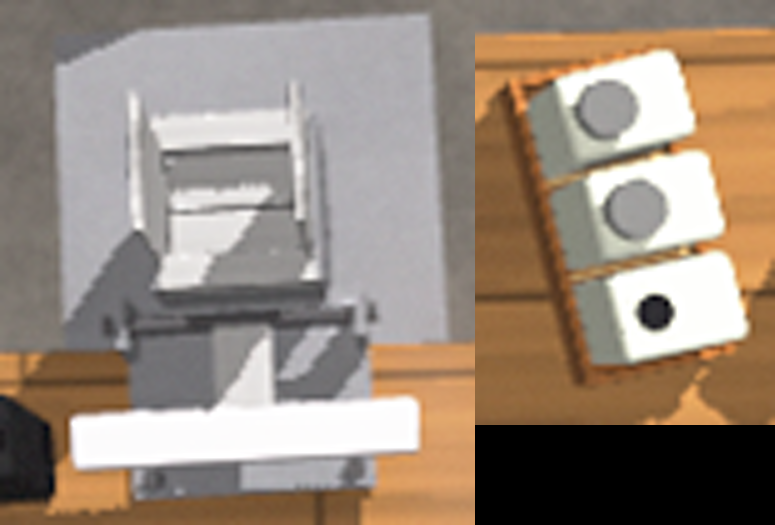

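The crop confirms that the can with the dark hole, crop (655,312), is the nearest one in the tray. From the depth data in both views, the reject is at (0.420,-0.312) with yaw 11.4°, and its top is at z 0.097. The chute mouth is at (0.642,0.0375) with yaw 2°. The spot at (0.42,0.0) is free for the regrasp. I'll go for the first grasp.

```bash
python3 - <<'E'
from h import *
for n in('top','side'):
    P,p,d=cloud(n); x,y,z=np.moveaxis(P,-1,0)
    m=(d>0)&(z>.05)&(z<.066)&(x>.49)&(x<.545)&(y<.14)&(y>-.08)&(p.min(-1)>150)
    q=P[m]; print(n,'bar',m.sum(),cv2.minAreaRect(q[:,:2].astype(np.float32)),np.median(q[:,2]))
c=np.array([.420,-.3125]); q1=down(np.radians(11.4))
def st(t): s=r.read_state(); print(t,s['time_s'],np.round(s['eef_pos'],4),s['grip_width'],np.round(s['contact_force'],1))
command_gripper(.085,30)
r.reach([*c,.22],q1); st('above')
print(r.move_straight([*c,.078],speed=.12,max_force=8)); st('down')
command_gripper(.05,35); st('grip')
r.move_straight([*c,.30],speed=.15); st('lift')
snap('side','lift.png')
E
```

```text
top bar 717 ((0.5189720392227173, 0.034119438380002975), (0.030057035386562347, 0.1778777539730072), 0.8713539242744446) 0.05798762934875451
side bar 312 ((0.5201877951622009, 0.02821742743253708), (0.026958217844367027, 0.16778241097927094), 2.188400983810425) 0.0573888156262726
above 1.375 [ 0.4197 -0.3132  0.2202] 0.08538427395861665 [-0.2 -0.5 -0.6]
False
down 2.7083 [ 0.4203 -0.3129  0.0787] 0.08475758115139374 [ 0.7  0.4 -0.4]
grip 3.0417 [ 0.4209 -0.3137  0.0791] 0.06166195115355253 [ 0.9 -3.9  5.1]
lift 4.675 [ 0.4197 -0.3122  0.299 ] 0.061264825208164425 [-0.2 -0.1 -1.7]
```

View pics/lift.png

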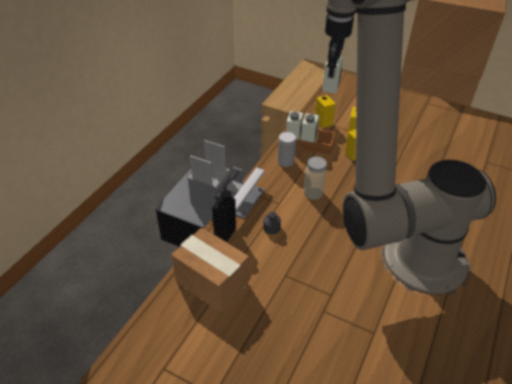

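The can is held at (332,78) and the middle and far cans still stand in the tray. Next I'll set it down at (0.42,0.0).

```bash
python3 - <<'E'
from h import *
def st(t): s=r.read_state(); print(t,s['time_s'],np.round(s['eef_pos'],4),s['grip_width'],np.round(s['contact_force'],1))
c=np.array([.42,0.]); q=down(np.radians(2.))
r.reach([*c,.28],q); st('above')
r.move_straight([*c,.085],speed=.12)
r.hold(.3)
print(r.move_straight([*c,.068],speed=.02,max_force=4)); st('down')
command_gripper(.085); r.hold(.2); st('open')
r.move_straight([*c,.25],speed=.15)
r.reach([.32,-.3,.32],q); st('away')
for n in('top','side'): snap(n,n+'2.png')
for n in('top','side'):
    P,p,d=cloud(n); x,y,z=np.moveaxis(P,-1,0)
    m=(d>0)&(z>.086)&(z<.105)&(x>.36)&(x<.48)&(y<.07)&(y>-.05)
    qq=P[m]; print(n,m.sum(),cv2.minAreaRect(qq[:,:2].astype(np.float32)),np.median(qq[:,2]))
    m=(d>0)&(z>.1)&(z<.15)&(x>.59)&(x<.7)
    for s in(1,-1):
        k=m&((y-.037)*s>0)&(abs(y-.037)<.06); print(' cheek',s,P[k].mean(0).round(4),np.percentile(P[k][:,1],[5,95]).round(4))
    m=(d>0)&(z>.05)&(z<.068)&(x>.58)&(x<.71)&(abs(y-.037)<.034)
    print(' lips x',P[m][:,0].min(),P[m][:,0].max())
for a in(92,-88):
    try: print(a,np.round(r.solve_ik([.42,0,.25],down(np.radians(a))),2),np.round(r.solve_ik([.642,.0375,.15],down(np.radians(a))),2))
    except Exception as e: print(a,e)
E
```

```text
above 5.9167 [ 0.4204 -0.0007  0.2801] 0.061611869068714076 [-0.4  0.8 -0.3]
True
down 8.6083 [ 4.199e-01 -1.000e-04  7.290e-02] 0.06137549972543891 [-1.4 -0.3  4.8]
open 9.175 [4.195e-01 1.000e-04 7.260e-02] 0.08499453063897897 [-0.8 -0.4  0.5]
away 11.7417 [ 0.3203 -0.2993  0.3196] 0.08498546123847826 [0.2 0.5 0.4]
top 432 ((0.4187324345111847, 0.0009805914014577866), (0.04390229657292366, 0.062029626220464706), 2.4117162227630615) 0.09232877387062036
 cheek 1 [0.6399 0.0755 0.1307] [0.0738 0.0787]
 cheek -1 [ 0.6394 -0.0021  0.1356] [-0.0041 -0.0002]
 lips x 0.5805931283059597 0.6888549719562018
side 233 ((0.4187835454940796, 0.001580849289894104), (0.04261237755417824, 0.0641150027513504), 2.487755537033081) 0.09087821295459125
 cheek 1 [0.6405 0.0768 0.1235] [0.0731 0.0801]
 cheek -1 [ 0.6431 -0.0009  0.1239] [-0.0048  0.0025]
 lips x 0.5946796670908482 0.6818268756734074
92 [-0.18  0.15  1.8   0.    1.19 -0.22] [-0.06  0.65  1.31 -0.    1.18 -0.1 ]
-88 [-0.18  0.15  1.8  -0.    1.19  2.92] [-0.06  0.65  1.31 -0.    1.18  3.05]
```

View pics/top2.png

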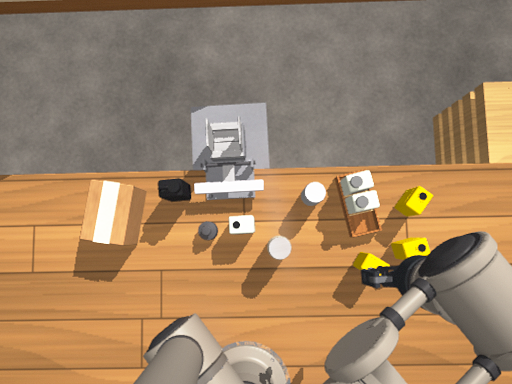

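The can stands upright at (242,225), at (0.4187,0.0011) with yaw 2.4° in both views, and everything else is in place. Next is the regrasp by the x faces, then a check above the mouth.

```bash
python3 - <<'E'
from h import *
def st(t): s=r.read_state(); print(t,s['time_s'],np.round(s['eef_pos'],4),s['grip_width'],np.round(s['contact_force'],1))
c=np.array([.419,.0010]); q=down(np.radians(92.4))
r.reach([*c,.25],q); st('above')
print(r.move_straight([*c,.072],speed=.12,max_force=8)); st('down')
command_gripper(.03,35); r.hold(.1); st('grip')
r.move_straight([*c,.29],speed=.15)
q=down(np.radians(92.0)); 
r.reach([.6415,.0375,.29],q)
r.move_straight([.6415,.0375,.23],speed=.1); r.hold(.5);st('overmouth')
for n in('top','side'): snap(n,n+'3.png')
for n in('top','side'):
    P,p,d=cloud(n); x,y,z=np.moveaxis(P,-1,0)
    m=(d>0)&(z>.155)&(z<.2)&(x>.58)&(x<.72)&(abs(y-.037)<.07)&(p.min(-1)>90)
    print(n,m.sum(),np.percentile(P[m],[2,50,98],axis=0).round(4).tolist(),cv2.minAreaRect(P[m][:,:2].astype(np.float32)))
im=cv2.imread('pics/side3.png')[80:220,150:290]; im2=cv2.imread('pics/top3.png')[70:210,160:300]
cv2.imwrite('pics/c3.png',cv2.resize(np.hstack([im,im2]),None,fx=2.8,fy=2.8,interpolation=cv2.INTER_CUBIC))
E
```

```text
above 13.075 [0.4193 0.0005 0.2503] 0.08512915293568231 [-0.1  0.1  0.2]
False
down 14.7083 [0.4193 0.0009 0.0724] 0.08474035208996723 [ 0.4 -0.1 -0. ]
grip 15.2583 [0.4192 0.001  0.0723] 0.043482217364394754 [ 0.4 -0.8  6.3]
overmouth 19.0083 [0.6415 0.0375 0.2301] 0.04371516932337856 [ 0.4  0.1 -1.2]
top 32 [[0.619, 0.0057, 0.1677], [0.6217, 0.0073, 0.1823], [0.6555, 0.0617, 0.1989]] ((0.6255382299423218, 0.027954187244176865), (0.03021347150206566, 0.06989818811416626), 32.74116134643555)
side 167 [[0.6178, 0.0511, 0.1595], [0.6345, 0.066, 0.1799], [0.6584, 0.0697, 0.199]] ((0.6275694370269775, 0.051658689975738525), (0.06387005746364594, 0.033274631947278976), 52.18149948120117)
```

View pics/c3.png

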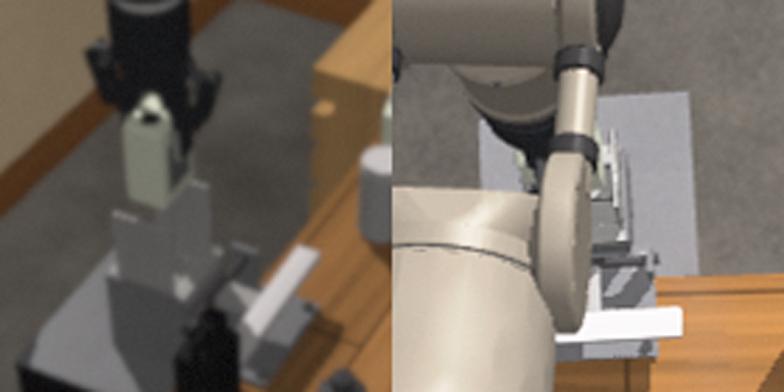

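The side view shows the can held upright over the mouth, lined up between the cheeks; the arm hides it in the top view. The left face of the can measures about y=0.0685, as expected. I'll lower it with a force guard.

```bash
python3 - <<'E'
from h import *
def st(t): s=r.read_state(); print(t,s['time_s'],np.round(s['eef_pos'],4),s['grip_width'],np.round(s['contact_force'],1),np.round(s['torque'],2))
c=[.6417,.0372]
if not r.move_straight([*c,.118],speed=.06,max_force=5):
    st('near'); r.hold(.3); print(r.move_straight([*c,.1095],speed=.015,max_force=3)); 
st('end'); snap('side','side4.png'); snap('top')
im=cv2.imread('pics/side4.png')[100:240,150:290]
cv2.imwrite('pics/c4.png',cv2.resize(im,None,fx=3.5,fy=3.5,interpolation=cv2.INTER_CUBIC))
E
```

```text
near 21.125 [0.6419 0.0372 0.1184] 0.043781121868310624 [ 0.2 -0.1 -0.8] [-0.03  0.06  0.  ]
True
end 21.875 [0.6418 0.0372 0.1118] 0.04401886050923968 [0.8 0.  5.2] [-0.07  0.14 -0.02]
```

View pics/c4.png

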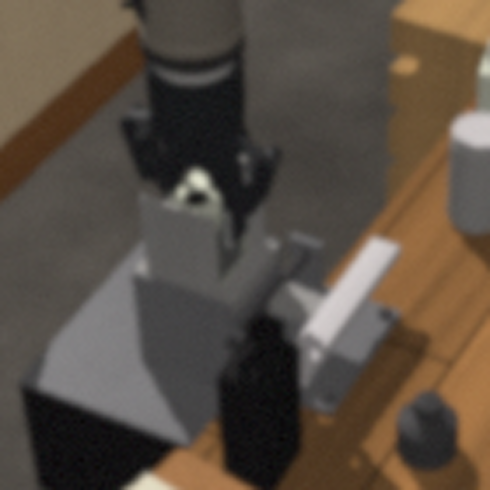

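It touched the flaps at the expected height (0.1118, predicted 0.112) and sits between the cheeks. I'll release, back off and check.

```bash
python3 - <<'E'
from h import *
def st(t): s=r.read_state(); print(t,s['time_s'],np.round(s['eef_pos'],4),s['grip_width'],np.round(s['contact_force'],1))
command_gripper(.085); r.hold(.4); st('open')
p=r.read_state()['eef_pos']
r.move_straight([p[0],p[1],.26],speed=.1); 
command_gripper(0.0,30)
r.reach([.518,.0335,.26],down(np.radians(2.))); st('abovebar')
r.move_straight([.518,.0335,.12],speed=.15); st('nearbar')
for n in('top','side'): snap(n,n+'5.png')
P,p,d=cloud('side'); x,y,z=np.moveaxis(P,-1,0)
m=(d>0)&(z>.12)&(z<.14)&(abs(x-.642)<.03)&(abs(y-.037)<.034); print(m.sum(),P[m].mean(0),np.median(P[m][:,2]))
im=cv2.imread('pics/side5.png')[100:240,150:290]; im2=cv2.imread('pics/top5.png')[80:220,150:290]
cv2.imwrite('pics/c5.png',cv2.resize(np.hstack([im,im2]),None,fx=2.8,fy=2.8,interpolation=cv2.INTER_CUBIC))
E
```

```text
open 22.8667 [0.6412 0.0372 0.111 ] 0.08516426496315777 [-1.4 -0.2  0.2]
abovebar 26.6583 [0.5183 0.0335 0.2601] 0.0002169037816820763 [-0.4  0.1  0.8]
nearbar 27.7417 [0.5186 0.0335 0.1208] -0.00010671267582922757 [-0.3 -0.1 -0.1]
200 [0.63888496 0.03466692 0.13107946] 0.13142459047462693
```

View pics/c5.png

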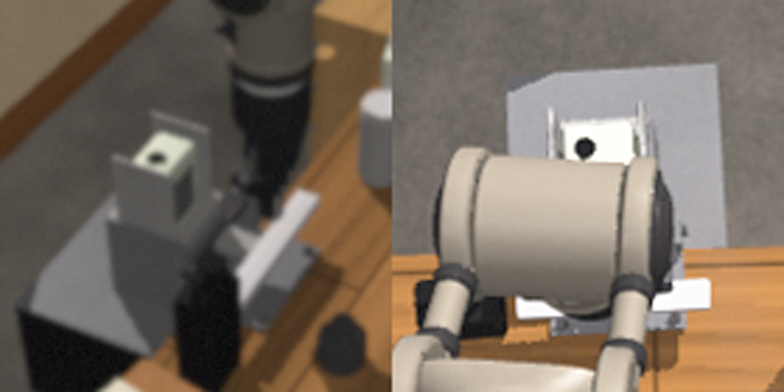

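The can stands upright between the cheeks (left panel, about (160,160)) with its top at z=0.131, so it is seated. The closed fingers are above the middle of the bar. Now I'll press.

```bash
python3 - <<'E'
from h import *
def st(t): s=r.read_state(); print(t,s['time_s'],np.round(s['eef_pos'],4),np.round(s['contact_force'],1),np.round(s['torque'],2))
b=[.518,.0335]
print(r.move_straight([*b,.087],speed=.05,max_force=15)); st('near')
print(r.move_straight([*b,.060],speed=.03,max_force=20)); st('pressed')
r.hold(1.0); st('held')
snap('side','side6.png'); snap('top','top6.png')
for n in('side','top'):
    P,p,d=cloud(n); x,y,z=np.moveaxis(P,-1,0)
    m=(d>0)&(abs(x-.642)<.03)&(abs(y-.037)<.034)&(z>.07)&(z<.14); print(n,'can pts',m.sum())
    m=(d>0)&(z>.03)&(z<.066)&(abs(x-.519)<.012)&(p.min(-1)>150)
    for lo,hi in((-.05,-.02),(.085,.115)):
        k=m&(y>lo)&(y<hi); print(' bar end z',k.sum(),np.median(P[k][:,2]) if k.any() else None)
im=cv2.imread('pics/side6.png')[100:240,150:290]; im2=cv2.imread('pics/top6.png')[80:220,150:290]
cv2.imwrite('pics/c6.png',cv2.resize(np.hstack([im,im2]),None,fx=2.8,fy=2.8,interpolation=cv2.INTER_CUBIC))
E
```

```text
False
near 28.65 [0.5181 0.0335 0.0871] [-0.  -0.1  1. ] [-0.03 -0.03  0.03]
True
pressed 29.375 [0.5163 0.0334 0.0656] [-3.3 -1.  12. ] [-0.03  0.58  0.  ]
held 30.375 [0.5163 0.0334 0.0656] [-2.7 -0.  11.8] [-0.02  0.49 -0.01]
side can pts 13
 bar end z 47 0.038333033981395884
 bar end z 21 0.03754589351199072
top can pts 0
 bar end z 103 0.039713981244850476
 bar end z 16 0.037508864916992526
```

View pics/c6.png

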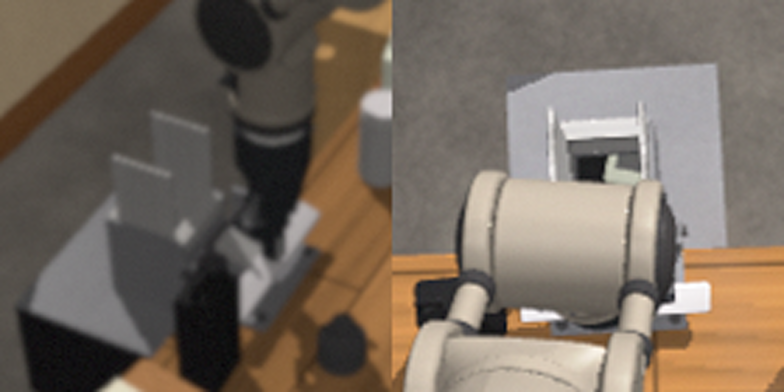

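The bar is down (about 19 mm) and level within about 2 mm. In the top view something pale shows through the open flaps at crop (625,168), so I need its depth before letting the bar up.

```bash
python3 - <<'E'
from h import *
for t in(0,1):
    P,p,d=cloud('top'); x,y,z=np.moveaxis(P,-1,0)
    sub=(slice(124,148),slice(214,240))
    k=(d[sub]>0)&(p[sub].min(-1)>110)&(z[sub]<.03); print(k.sum(),np.percentile(P[sub][k],[2,50,98],axis=0).round(3).tolist())
    print(z[126:148:3,214:240:3].round(3)); 
    if t==0: r.hold(.5); snap('top')
print(r.read_state()['time_s'])
E
```

```text
104 [[0.649, 0.02, -0.181], [0.683, 0.044, -0.141], [0.702, 0.075, 0.013]]
[[ 0.061  0.059  0.063  0.06   0.065  0.063  0.058  0.062  0.146]
 [ 0.058  0.06   0.059  0.063  0.058  0.055  0.057  0.051  0.145]
 [ 0.023  0.022  0.021  0.023  0.018  0.025  0.02   0.017  0.145]
 [ 0.002 -0.049 -0.05  -0.051 -0.056 -0.059 -0.141 -0.138  0.144]
 [ 0.006 -0.185 -0.181 -0.186 -0.146 -0.141 -0.14  -0.14   0.144]
 [ 0.008 -0.185 -0.185 -0.183 -0.142 -0.144 -0.139 -0.141 -0.143]
 [ 0.013 -0.186 -0.184 -0.186 -0.141 -0.139 -0.139 -0.143  0.369]
 [ 0.38   0.38   0.381  0.378  0.38   0.378  0.376  0.37   0.385]]
104 [[0.649, 0.02, -0.181], [0.683, 0.044, -0.141], [0.702, 0.075, 0.01]]
[[ 0.062  0.059  0.06   0.055  0.058  0.059  0.061  0.061  0.146]
 [ 0.062  0.06   0.061  0.06   0.061  0.058  0.057  0.056  0.142]
 [ 0.026  0.023  0.026  0.021  0.022  0.021  0.018  0.021  0.143]
 [ 0.003 -0.045 -0.049 -0.056 -0.054 -0.054 -0.141 -0.141  0.143]
 [ 0.006 -0.185 -0.187 -0.183 -0.146 -0.142 -0.139 -0.141  0.143]
 [ 0.008 -0.179 -0.182 -0.183 -0.136 -0.141 -0.141 -0.141 -0.145]
 [ 0.01  -0.188 -0.187 -0.18  -0.14  -0.144 -0.141 -0.141  0.369]
 [ 0.381  0.381  0.381  0.378  0.378  0.378  0.376  0.371  0.384]]
31.025
```

The can lies flat on the bin floor: its upper face is at z=-0.141, the floor at -0.185, and it is not moving. I'll let the bar up and retreat.

```bash
python3 - <<'E'
from h import *
r.move_straight([.518,.0335,.10],speed=.03); r.move_straight([.518,.0335,.26],speed=.15)
r.reach([.32,-.3,.32],down(np.radians(2.))); r.hold(.5)
for n in('top','side'): snap(n,n+'7.png')
for n in('top','side'):
    P,p,d=cloud(n); x,y,z=np.moveaxis(P,-1,0)
    m=(d>0)&(z>.03)&(z<.07)&(abs(x-.519)<.012)&(p.min(-1)>150)
    for lo,hi in((-.05,-.02),(.085,.115)):
        k=m&(y>lo)&(y<hi); print(n,' bar end z',k.sum(),np.median(P[k][:,2]) if k.any() else None)
    if n=='top':
        for nm,c,lo,hi in(('tin',(.493,-.182),.08,.105),('jar',(.3685,-.092),.105,.16),('jerry',(.511,.1715),.105,.16),('weight',(.405,.093),.03,.08),('ga',(.5162,-.2828),.105,.16),('gb',(.4673,-.2947),.105,.16)):
            k=(d>0)&(np.hypot(x-c[0],y-c[1])<.045)&(z>lo)&(z<hi); print(nm,c,np.round(cv2.minAreaRect(P[k][:,:2].astype(np.float32))[0],4))
s=r.read_state(); print(s['time_s'],s['contact_force'])
E
```

```text
top  bar end z 113 0.05803595268633762
top  bar end z 107 0.058089106995638955
tin (0.493, -0.182) [ 0.4934 -0.1825]
jar (0.3685, -0.092) [ 0.3603 -0.0919]
jerry (0.511, 0.1715) [0.5107 0.171 ]
weight (0.405, 0.093) [0.4049 0.0931]
ga (0.5162, -0.2828) [ 0.5017 -0.2874]
gb (0.4673, -0.2947) [ 0.482  -0.2907]
side  bar end z 48 0.05793925590296047
side  bar end z 25 0.057211363689890736
35.6333 [-0.2986889   0.04471421  0.00703971]
```

View pics/top7.png

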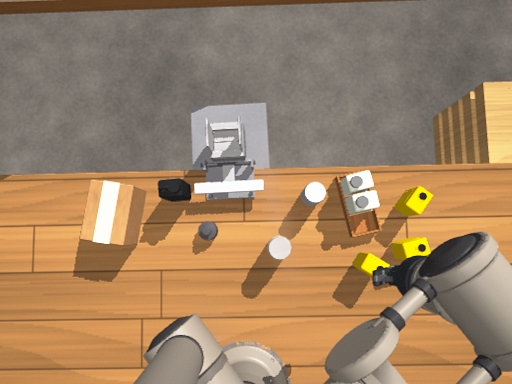

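The final view matches the start: caps at (356,182) and (362,202), and the tin, jar, weight and black can all in place. The bar is level at 58 mm and the mouth is shut and empty.

```bash
python3 -c "
from h import *
r.finish_job(); print(r.read_state()['time_s'])"
```

```text
the job is handed in; nothing more can be done
the job is handed in; nothing more can be done
```

I finished the job and handed it in at about 36 s, inside the 64 s limit; handing in gave no verdict. I took the capless can from the tray, stood it on the counter at about (0.42, 0.0), and took it again by its other faces. I then set it down gently on the flaps, let go, and pressed the bar near its middle until the can had dropped.

**Last checks:**
- **Pressing:** the bar was held fully down, its top about 19 mm lower, with its ends level within about 2 mm.
- **Can:** while the flaps were open it lay flat and still on the bin floor, with its upper face at z = -0.141 m. I could not see into the bin once they shut.
- **Bar:** it came back up level, with its top at 57 to 58 mm in both views.
- **Bystanders:** the tin, black jerrycan and weight measured within 1 mm of where they started.
- **Robot:** it is clear of everything, with no contact force beyond noise.

**Readings that disagreed:**
- **Jar:** it read 8 mm off in x, because the first measurement cut off part of it at x = 0.35 m. It sits at the same pixels as at the start.
- **Capped cans:** they read about 15 mm off, because each search area also took in the neighbouring cap. I judged them unmoved from the picture, where both caps are at the same pixels as before.

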